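Start the mower battery charger

TASK

Start the lawnmower's battery charger with the closed fingertips, pressing only: first push the raised end of the rocker on the white switch box fully down, then press the charger's wide bar key fully down so that it stays in, and last hold its round key fully down for at least one second and let it come up again. Do not press the charger's square key or work the keys out of turn, and leave the loose things on the bench lying where they are.

Things in the scene. Friction and masses are not known exactly. Their poses are not given: they have to be found in the camera images.
- switch_box: White plastic switch box fixed to the bench, 120 x 80 mm, 50 mm high; origin under its centre, x along its long side, z up; any yaw, left or right of the charger. A grey rocker 55 x 30 mm on top, its length along the box's x, pivots about the box's y at 54 mm height over the centre; a 4 mm high black frame surrounds it.
- rocker_pad (a point): Point on the surface of the rocker half that is raised at the start (towards the box's +x), 14 mm from the pivot; about 64 mm above the bench while raised, 58 mm when pushed down; moves with the rocker. This half is 27 x 30 mm and slopes up outwards by up to 0.4 rad; fully down it lies level and the other half stands up.
- rocker (a joint): Rocker angle: 0 = off (the +x half raised), 0.4 rad = fully over (on). It starts between 0 and 0.06, takes about 3.5 N at the pad point and stays where it is left.
- charger: Grey charger fixed to the bench, 200 x 190 mm, key panel at 60 mm height; origin under its centre, z up. A black battery pack on its -x side rises to 85 mm, 49 mm from the bar key's centre. Black keys stand 9 mm proud: a wide bar 5 mm to +x of the origin and, 63 mm further to +x, a round and a square key at 50 mm to +y and -y, either way round.
- bar_key_top (a point): Centre of the top face of the wide bar key, 26 x 70 mm (long along the charger's y), about 69 mm above the bench when up, z up; moves with the key.
- bar_key (a joint): The key slides straight down into the charger; the joint reads 0 fully up and 0.006 m fully down. Latching: it takes about 4 N and stays where it is left. Starts at 0 to 0.001.
- round_key_top (a point): Centre of the top face of the round key, 28 mm diameter, 69 mm above the bench when up, z up; moves with the key.
- round_key (a joint): The key slides straight down into the charger; the joint reads 0 fully up and 0.006 m fully down. Sprung: about 2 N to start, 5 N fully down; it comes up again when let go.
- square_key_top (a point): Centre of the top face of the square key, 28 x 28 mm, 69 mm above the bench; not to be pressed.
- square_key (a joint): The key slides straight down into the charger; the joint reads 0 fully up and 0.006 m fully down. Sprung like the round key; not to be pressed.
- saucer: Loose white ceramic saucer, 140 mm diameter, 22 mm high, lying on the left side of the work; origin under its centre. Leave alone.
- scraper: Loose black plastic scraper, about 195 mm long, 75 mm wide at the blade, 18 mm high, lying flat beyond the work; origin at its underside, near the blade. Leave alone.
- offcut: Loose pine offcut 130 x 70 x 32 mm lying flat on the left side, beyond the saucer; origin under its centre. Leave alone.
- clamp: Loose orange ratchet bar clamp, about 265 x 150 mm, 24 mm high, lying flat on the right side of the work; origin at its underside, near the middle of the bar. Leave alone.

How it is judged:
By the outcome, as a careful person would: the job done as asked, in the order asked, and still so for the second after the job is handed in, with the robot touching nothing.
It also fails if it takes over 48 s, if anything falls off the work surface, if the arm or the gripper's body presses on something with over 40 N, if the wrist force passes 120 N, or if a joint passes its speed limit or range.

ROBOT

A 6-joint arm with a two-finger parallel gripper is mounted at the origin on the work surface. World frame = base frame: x ahead of the robot, y to its left, z up, the work surface at z = 0. Lengths are in m, angles in rad, forces in N, time in s.
With the tool pointing down it reaches from about 0.2 to 0.875 m from the base axis. Payload 3.4 kg.
Tool frame: the origin (TCP) lies on the centre line of the jaws, within the pads' length; the fingertips stand 25 mm ahead of it and the grasp point (between the pads) lies 6 mm ahead of it; z points along the fingers, y is the line along which they close (so a half turn about z gives the same grasp; the last joint's range is limited). The gripper opens to 94 mm and grips with 3 to 60 N. Pads are 16 mm wide; open, the fingers measure 119 mm over their backs; the gripper's body (75 mm by 177 mm) begins 78 mm behind the grasp point.
Start: joints at [-1.244, 0.276, 1.505, -0, 1.361, -0.121], TCP at [0.249, -0.518, 0.23] pointing down, gripper open.
Joint ranges: [-2.89, 2.89], [-0.75, 2.08], [0.22, 2.7], [-1.18, 4.32], [0.11, 2.71], [-2.7, 2.7]. Speed limits (rad/s): [2.57, 2.57, 3.14, 3.14, 3.14, 3.14].

INTERFACE

Orientations are given as a rotation vector (axis times angle).
In Python, from bench import * gives the robot as it stands.
- The arm moves only by the tool move_arm, never from a script. Its argument "moves" is a list of rows, each a list of 6 numbers: the shift along the world's x, y, z in cm, then the turn, a rotation vector about the world's x, y, z in rad. A call has 1 to 8 rows; each row shifts and turns the commanded pose from where the row before left it; what a row does not reach is not made up. A row lasts 1/10 s, in which the tool goes at most 50 mm and 8.59 degrees, less where a joint would pass 70% of its speed; a pose out of reach is approached as far as the arm can. A call is refused whole if a number of a shift passes 5 or a number of a turn 0.15, either way. A call with a gripper value outside its range is refused whole. "grip" is the closure, from -1 (fully open) to 1 (shut), set as the call begins (left out, the last holds). The fingers move at their own pace and stop on an object; "force" is the grip in N (left out, the last holds). Time passes only in rows, so rows that do not move let the fingers close. It gives the time, the measured TCP pose, the force, the opening and the grip force at its end, in the units of the state.
- observe(): the state, without advancing time (a new reading comes with each control period).
- capture(name): name is "side" or "top" or "wrist"; returns the picture (480x640x3 uint8, red, green, blue); there is no depth.
- camera_info(name): a dict with "camera_matrix" (3x3 intrinsics, pixels), "k1" (the pictures are not rectified: a ray, as slopes to the right and down, at radius r is drawn at 1 + k1 r^2 times it, then the intrinsics apply), "world_from_camera" (4x4, takes a point from camera to world coordinates). Camera axes: x right, y down, z forward; pixel columns grow to the right and rows downward; lengths in m; the calibration is good to about 2 mm. A picture is of the moment at which its call begins: read the wrist's pose just before it. camera_info takes no time and is no camera call; for the wrist camera it gives the pose at the moment of the call.
- sign_off(): hands the job in; it is judged then, once.
The state is a dict: "time_s": time; "joint_positions": joint angles; "dq": joint speeds; "effort": joint torques, N m; "tool_pos": TCP position; "orientation": TCP orientation; "wrist_force": force on the tool from outside, world axes, zero at the start; "ft_torque": the same for the moment, N m; "gripper_width": opening from 0.0 (shut) to 1.0 (fully open); "gripper_force": force on a finger pad.
Only numpy, scipy, OpenCV 4.12 (cv2) and the standard library are available. Lean on these libraries where they do the work, as an engineer would, in place of code of your own. Each camera call takes 0.05 s, during which the arm holds its last target. There are 200 camera calls.

## Working session

There is one attempt and no reset: what is moved stays moved. The work goes in short steps, Python scripts to look and compute and a tool call to move; the robot and the scene stay as the last step left them, time stands still between calls to the robot, and variables do not carry over. Pictures are saved under pics/ and viewed, at most 10 in all, crops included, and the job is handed in when it is done.

Besides the shell and the picture viewer there is one more tool, called after "Emit:" as name(argument=value, ...) on one line, values as JSON. move_arm: Moves the arm, as the interface text tells. Its arguments: {"type":"object","properties":{"moves":{"type":"array"},"grip":{"type":"number"},"force":{"type":"number"}},"required":["moves"]}

```bash
mkdir -p pics
cat > h.py <<'E'
from bench import *
import numpy as np, cv2
def px2w(name,uv,z,info=None):
    c=info or camera_info(name);K=np.array(c["camera_matrix"]);k1=c["k1"];T=np.array(c["world_from_camera"])
    out=[]
    for u,v in uv:
        d=np.array([(u-K[0,2])/K[0,0],(v-K[1,2])/K[1,1]]);s=d.copy()
        for _ in range(30): s=d/(1+k1*(s@s))
        r=T[:3,:3]@np.array([s[0],s[1],1]);o=T[:3,3];out.append(o+r*(z-o[2])/r[2])
    return np.array(out)
E
python3 - <<'E'
from h import *
for n in("top","side"):
    cv2.imwrite(f"pics/{n}0.png",capture(n)[:,:,::-1]);c=camera_info(n);print(n,np.round(c["world_from_camera"],3).tolist(),c["k1"])
s=observe();print(s)
E
```

```text
top [[0.007, -0.982, 0.189, 0.36], [-1.0, -0.002, 0.023, -0.062], [-0.022, -0.189, -0.982, 1.317], [0.0, 0.0, 0.0, 1.0]] -0.07637390488264281
side [[-0.864, -0.353, 0.358, 0.221], [-0.503, 0.628, -0.594, 0.573], [-0.015, -0.694, -0.72, 0.811], [0.0, 0.0, 0.0, 1.0]] -0.07216328028960439
{'time_s': 0.1, 'joint_positions': array([-1.24398701e+00,  2.76495439e-01,  1.50596845e+00, -1.93223401e-05,
        1.36070857e+00, -1.20998904e-01]), 'dq': array([ 0.00023691, -0.00256004, -0.00202913,  0.00093896, -0.00215475,
       -0.00043764]), 'effort': array([ 1.41198419e-03, -4.05456448e+01, -2.37778759e+01,  7.01238471e-02,
        2.98731693e-02, -4.94275230e-05]), 'tool_pos': array([ 0.24881062, -0.5178707 ,  0.2297271 ]), 'orientation': array([-3.06164053e+00, -6.97210531e-01,  2.84294163e-04]), 'wrist_force': array([-0.09456983,  0.24071764, -0.25684087]), 'ft_torque': array([ 0.03279438, -0.03135348,  0.01165543]), 'gripper_force': 0.0, 'gripper_width': 1.0000854513152535}
```

View pics/top0.png

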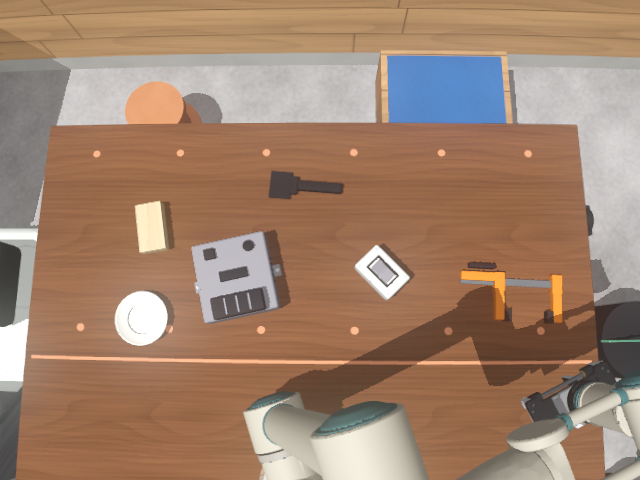

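View pics/side0.png

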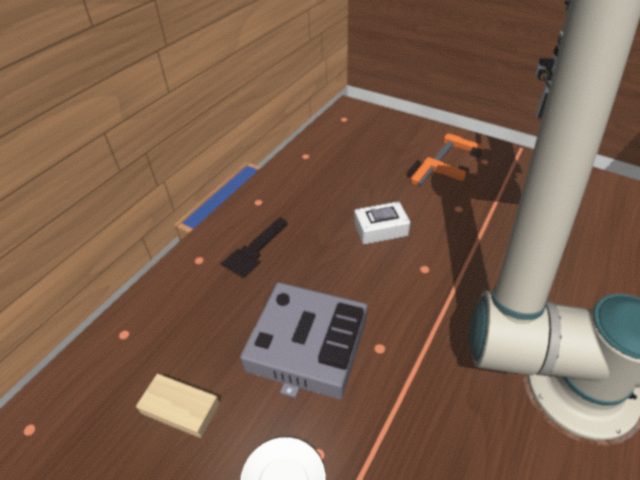

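The top view shows the charger's bar key at about (233,273), round key (248,245), square key (209,254) and the switch box at (382,272). Next I'll enlarge both.

Run:
```python
from h import *
t=cv2.imread("pics/top0.png");s=cv2.imread("pics/side0.png")
f=lambda i,x,y,w,h,k:cv2.resize(i[y:y+h,x:x+w],None,fx=k,fy=k,interpolation=cv2.INTER_CUBIC)
a=np.hstack([f(t,185,225,100,100,4),f(t,345,235,75,75,5.33333)[:400,:400]])
cv2.imwrite("pics/c1.png",a)
cv2.imwrite("pics/c2.png",f(s,345,190,75,60,8))
```

```text
(no output)
```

View pics/c1.png

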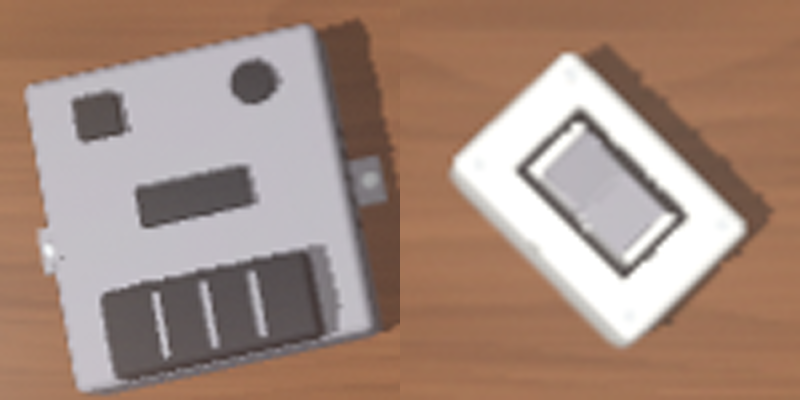

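View pics/c2.png

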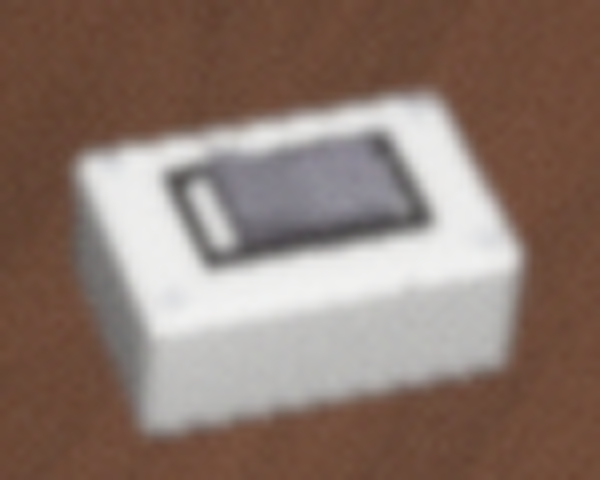

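The rocker's far-left end (upper-left in the top view) looks raised: it overlaps the frame in the side view. I'll compute the positions, then confirm with the wrist camera.

Run:
```python
from h import *
c=[(185+x/4,225+y/4) for x,y in[(195,196),(254,81),(100,116)]]
K=px2w("top",c,.069)[:,:2];print("bar,round,sq",K.round(4).tolist())
b=[(345+(x-400)/5.3333,235+y/5.3333) for x,y in[(568,52),(745,228),(622,347),(452,172)]]
B=px2w("top",b,.05)[:,:2];print(B.round(4).tolist(),B.mean(0))
f=[(345+(x-400)/5.3333,235+y/5.3333) for x,y in[(582,108),(687,215),(624,275),(518,170)]]
F=px2w("top",f,.054)[:,:2];print(F.mean(0))
for P in(B,F):
  l=P[0]+P[3]-P[1]-P[2];print(np.linalg.norm(l)/2,np.degrees(np.arctan2(l[1],l[0])),np.linalg.norm(P[0]-P[3]+P[1]-P[2])/2)
m=(K[1]+K[2])/2-K[0];print(np.linalg.norm(m),np.linalg.norm(K[1]-K[2]),np.degrees(np.arctan2(m[1],m[0])),np.degrees(np.arctan2(*(K[1]-K[2])[::-1])))
# side check
s=[(345+x/8,190+y/8) for x,y in[(75,158),(438,93),(522,250),(150,335)]]
S=px2w("side",s,.05)[:,:2];print(S.round(4).tolist(),S.mean(0))
print(px2w("side",[(303.5,327),(283,299),(263.5,340.5)],.069).round(4))
from scipy.spatial.transform import Rotation as R
o=observe();print(R.from_rotvec(o["orientation"]).as_matrix().round(3))
w=camera_info("wrist");T=np.eye(4);T[:3,:3]=R.from_rotvec(o["orientation"]).as_matrix();T[:3,3]=o["tool_pos"]
print((np.linalg.inv(T)@w["world_from_camera"]).round(3),np.round(w["camera_matrix"]))
```

```text
bar,round,sq [[0.5159, 0.1831], [0.5888, 0.1485], [0.5661, 0.2452]]
[[0.5944, -0.1738], [0.5106, -0.2558], [0.4547, -0.1971], [0.5368, -0.1184]] [ 0.52412002 -0.18627699]
[ 0.52704533 -0.18880114]
0.11548672046833082 44.106025272353776 0.08047317088456536
0.06978635302577021 44.27291222465792 0.041827475546140774
0.06304169645799124 0.09931255208758658 12.642646775436562 -76.82690874519909
[[0.5942, -0.1708], [0.5084, -0.2539], [0.4571, -0.2007], [0.5386, -0.1134]] [ 0.52460351 -0.18469616]
[[0.5138 0.1892 0.069 ]
 [0.5855 0.1537 0.069 ]
 [0.5633 0.252  0.069 ]]
[[ 0.901  0.433 -0.001]
 [ 0.433 -0.901  0.001]
 [ 0.    -0.002 -1.   ]]
[[ 0.001 -0.961 -0.276  0.081]
 [ 1.     0.001 -0.    -0.   ]
 [ 0.001 -0.276  0.961 -0.154]
 [ 0.     0.     0.     1.   ]] [[334.   0. 322.]
 [  0. 334. 238.]
 [  0.   0.   1.]]
```

Emit:
move_arm(moves=[[3.5,4.25,0,0,0,0.04],[3.5,4.25,0,0,0,0.04],[3.5,4.25,0,0,0,0.04],[3.5,4.25,0,0,0,0.04],[3.5,4.25,0,0,0,0.04],[3.5,4.25,0,0,0,0.04],[3.5,4.25,0,0,0,0.04],[3.5,4.25,0,0,0,0.04]], grip=1, force=20)

```text
time_s: 0.9
tool_pos: [0.504, -0.2077, 0.2302]
orientation: [-2.912, -1.179, 0.0]
wrist_force: [0.3, -0.2, -0.2]
gripper_width: 0.36
gripper_force: 0.0
```

Emit:
move_arm(moves=[[0,0,-3,0,0,0],[0,0,-3,0,0,0],[0,0,0,0,0,0],[0,0,0,0,0,0],[0,0,0,0,0,0]])

```text
time_s: 1.4
tool_pos: [0.504, -0.2104, 0.1719]
orientation: [2.911, 1.175, 0.003]
wrist_force: [-0.4, -0.7, 0.3]
gripper_width: 0.005
gripper_force: 0.0
```

Run:
```python
from h import *
w=camera_info("wrist");np.save("w1.npy",w,allow_pickle=True);o=observe();im=capture("wrist");cv2.imwrite("pics/w1.png",im[:,:,::-1])
print(o["time_s"],o["tool_pos"],o["gripper_width"],o["wrist_force"])
from scipy.spatial.transform import Rotation as R
print(R.from_rotvec(o["orientation"]).as_matrix().round(3))
```

```text
1.4 [ 0.50399195 -0.21040923  0.17191491] 0.004967110297783989 [-0.36855715 -0.66168745  0.2564488 ]
[[ 0.72   0.694  0.002]
 [ 0.694 -0.72  -0.001]
 [ 0.001  0.002 -1.   ]]
```

View pics/w1.png

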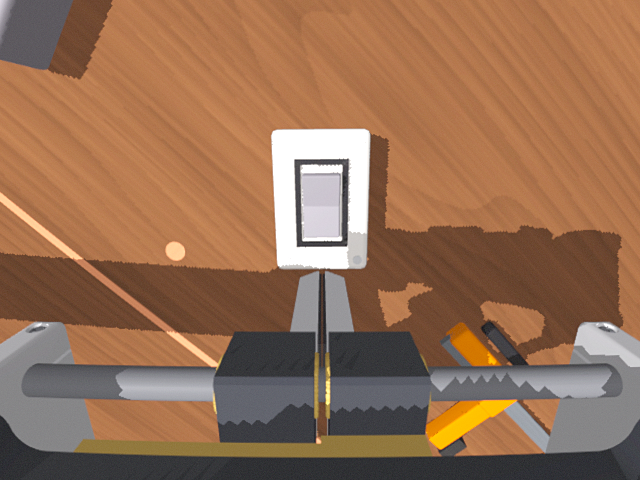

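The wrist view shows the box centred around (321,198), aligned with the tool. The rocker has a darker upper half and a lighter lower half, split at row 206. I'll enlarge it.

Run:
```python
from h import *
t=cv2.imread("pics/w1.png");cv2.imwrite("pics/c3.png",cv2.resize(t[120:275,265:375],None,fx=3.8,fy=3.8,interpolation=cv2.INTER_CUBIC))
w=np.load("w1.npy",allow_pickle=True).item()
c=np.array([.5245,-.186]);a=np.array([.717,.697]);b=np.array([-.697,.717])
# predicted pixels for both hypotheses: end edge of rocker, in crop px
K=np.array(w["camera_matrix"]);T=np.linalg.inv(np.array(w["world_from_camera"]))
def pr(p):
    q=T[:3,:3]@p+T[:3,3];s=q[:2]/q[2];s=s*(1+w["k1"]*(s@s));u=K[:2,:2]@s+K[:2,2];return ((u-[265,120])*3.8).round(0)
P=lambda l,y,z:pr(np.r_[c+a*l+b*y,z])
for l in(1,-1): print(l,[P(l*e,y,z).tolist() for e,z in((25,69),(27.5,58),(60,50)) for y in(-.015,.015) for e,z in[(e/1000,z/1000)]])
print(P(0,-.015,.058),P(0,.015,.058))
```

```text
1 [[272.0, 210.0], [143.0, 283.0], [270.0, 193.0], [143.0, 283.0], [269.0, 32.0], [143.0, 283.0]]
-1 [[270.0, 450.0], [143.0, 284.0], [268.0, 447.0], [143.0, 284.0], [265.0, 571.0], [143.0, 284.0]]
[269. 324.] [129. 324.]
```

View pics/c3.png

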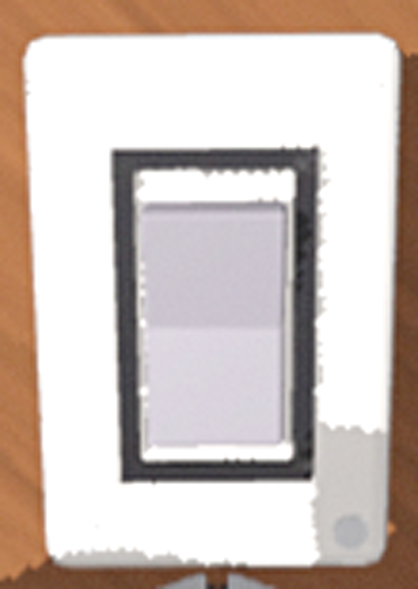

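Run:
```python
from h import *
s=cv2.imread("pics/side0.png");k=10
im=cv2.resize(s[200:232,360:406],None,fx=k,fy=k,interpolation=cv2.INTER_CUBIC)
w=camera_info("side");c=np.array([.5245,-.186]);a=np.array([.717,.697]);b=np.array([-.697,.717])
K=np.array(w["camera_matrix"]);T=np.linalg.inv(np.array(w["world_from_camera"]))
def pr(p):
    q=T[:3,:3]@p+T[:3,3];s=q[:2]/q[2];s=s*(1+w["k1"]*(s@s));u=K[:2,:2]@s+K[:2,2];return ((u-[360,200]+.5)*k).round().astype(int)
def dr(img,E,col):
    P=[pr(np.r_[c+a*l/1e3+b*y/1e3,z/1e3]) for l,y,z in E];cv2.polylines(img,[np.array(P)],True,col,1)
o=[]
for r in(1,-1):
    i=im.copy();dr(i,[(r*25,-15,69),(0,-15,58),(-r*27,-15,58),(-r*27,15,58),(0,15,58),(r*25,15,69)],(0,0,255))
    dr(i,[(35,21,54),(-35,21,54),(-35,-21,54),(35,-21,54)],(0,255,0));o.append(i)
cv2.imwrite("pics/c4.png",np.vstack([im,o[0],o[1]])[320:] if 0 else np.vstack([np.hstack([o[0][:,:400],o[1][:,:400]]),im[:, :400].repeat(1,1) if 0 else np.hstack([im[:,:400],im[:,:400]])]))
```

```text
(no output)
```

View pics/c4.png

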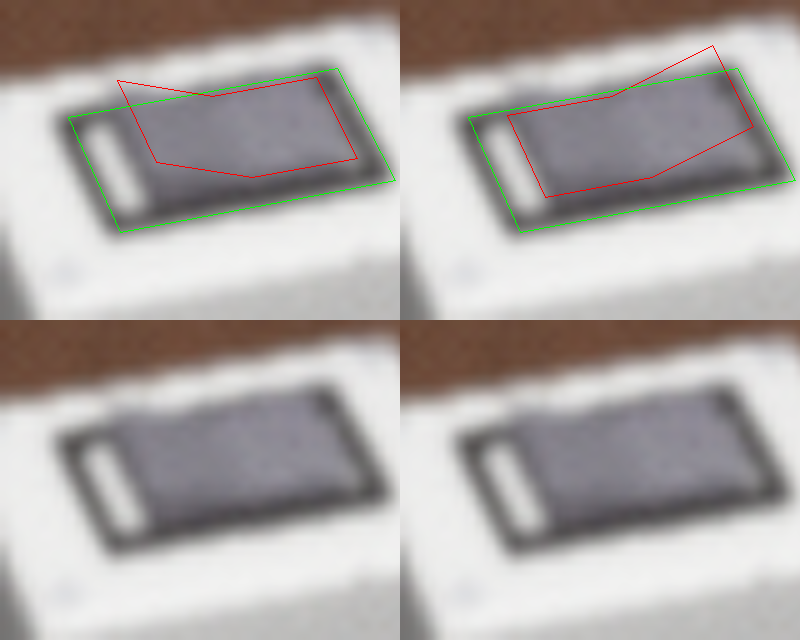

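The side view matches the far-left end (+44° direction) being raised. The refined box centre is about (0.526,-0.1875), so the pad is at about (0.536,-0.1775). I'll move above it and look at the force.

Emit:
move_arm(moves=[[1.6,1.65,-1,0,0,0],[1.6,1.65,-1,0,0,0],[0,0,-2,0,0,0],[0,0,-2,0,0,0],[0,0,-1,0,0,0],[0,0,0,0,0,0],[0,0,0,0,0,0]])

```text
time_s: 2.15
tool_pos: [0.5358, -0.1772, 0.1015]
orientation: [2.912, 1.175, 0.002]
wrist_force: [-0.3, 0.2, -0.8]
gripper_width: 0.004
gripper_force: 0.0
```

Now press gradually: tip 0.0765 → about 0.058.

Emit:
move_arm(moves=[[0,0,-0.3,0,0,0],[0,0,-0.3,0,0,0],[0,0,-0.3,0,0,0],[0,0,-0.3,0,0,0],[0,0,-0.3,0,0,0],[0,0,-0.2,0,0,0],[0,0,0,0,0,0],[0,0,0,0,0,0]])

```text
time_s: 2.95
tool_pos: [0.5352, -0.1767, 0.0834]
orientation: [2.913, 1.177, -0.001]
wrist_force: [1.4, -0.5, 1.5]
gripper_width: 0.007
gripper_force: 0.7
```

Emit:
move_arm(moves=[[0,0,-0.15,0,0,0],[0,0,-0.1,0,0,0],[0,0,0,0,0,0],[0,0,0,0,0,0]])

```text
time_s: 3.35
tool_pos: [0.5353, -0.1767, 0.0831]
orientation: [2.912, 1.177, 0.001]
wrist_force: [-2.3, 2.1, 13.8]
gripper_width: 0.004
gripper_force: 7.1
```

The rocker is at its stop (13.8 N, tip at 58 mm). Next I'll lift and travel toward the charger.

Emit:
move_arm(moves=[[0,0,3,0,0,0],[0,0,3,0,0,0],[-2,-2,3,0,0,0],[-1.5,-1.5,0,0,0,0],[0,0,0,0,0,0],[0,0,0,0,0,0]])

```text
time_s: 3.95
tool_pos: [0.4995, -0.2114, 0.1704]
orientation: [-2.912, -1.174, 0.001]
wrist_force: [0.2, -0.7, -0.4]
gripper_width: 0.008
gripper_force: 0.0
```

Run:
```python
from h import *
cv2.imwrite("pics/w2.png",capture("wrist")[:,:,::-1])
```

Emit:
move_arm(moves=[[0,3.5,0,0,0,-0.067],[0,3.5,0,0,0,-0.067],[0,3.5,0,0,0,-0.067],[0,3.5,0,0,0,-0.067],[0,3.5,0,0,0,-0.067],[0,3.5,0,0,0,-0.067],[0,3.5,0,0,0,-0.067],[0,3.5,0,0,0,-0.067]])

```text
time_s: 4.8
tool_pos: [0.4998, 0.0707, 0.1701]
orientation: [-3.12, -0.361, 0.003]
wrist_force: [0.4, 0.7, -0.3]
gripper_width: 0.007
gripper_force: 0.0
```

Emit:
move_arm(moves=[[0,3.5,0,0,0,0],[-1,3,0,0,0,0],[-1,3,0,0,0,0],[0,0,0,0,0,0],[0,0,0,0,0,0],[0,0,0,0,0,0]])

```text
time_s: 5.4
tool_pos: [0.4804, 0.163, 0.1705]
orientation: [3.12, 0.363, -0.001]
wrist_force: [-0.2, 0.1, -0.2]
gripper_width: 0.007
gripper_force: 0.0
```

Run:
```python
from h import *
w=camera_info("wrist");np.save("w3.npy",w,allow_pickle=True);o=observe();im=capture("wrist");cv2.imwrite("pics/w3.png",im[:,:,::-1])
a=cv2.imread("pics/w2.png")[100:300,240:400];b=im[:,:,::-1]
cv2.imwrite("pics/c5.png",np.hstack([cv2.resize(a,(320,400),interpolation=cv2.INTER_CUBIC),np.vstack([b[:360,100:580]]+[np.zeros((40,480,3),np.uint8)])]))
print(o["time_s"],o["tool_pos"],o["wrist_force"])
from scipy.spatial.transform import Rotation as R
print(R.from_rotvec(o["orientation"]).as_matrix().round(3))
```

```text
5.4 [0.48042776 0.16302899 0.17053147] [-0.21527101  0.06475892 -0.24539077]
[[ 0.973  0.23  -0.001]
 [ 0.23  -0.973 -0.001]
 [-0.001  0.001 -1.   ]]
```

View pics/c5.png

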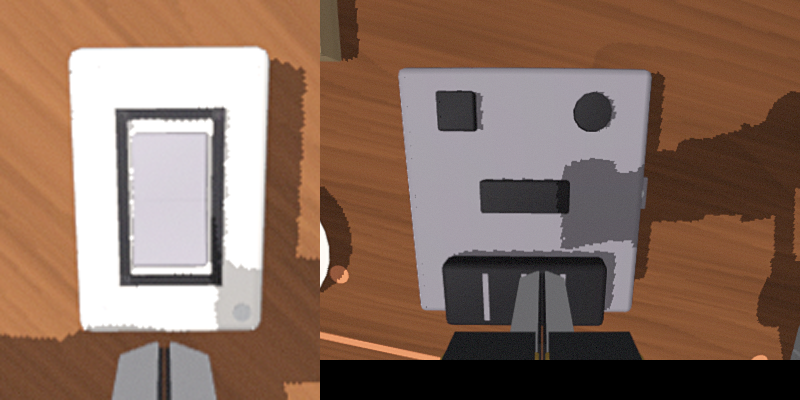

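The rocker has turned over: the far half now shades flat. In the charger view the bar key is at about (304.5,196), round (372,111) and square (236,110).

Run:
```python
from h import *
w=np.load("w3.npy",allow_pickle=True).item()
print(px2w("wrist",[(304.5,196),(372,111),(236,110)],.069,w).round(4))
```

```text
[[0.5171 0.1854 0.069 ]
 [0.5889 0.1514 0.069 ]
 [0.5669 0.2474 0.069 ]]
```

Emit:
move_arm(moves=[[1.8,1.1,0,0,0,0],[1.8,1.1,-1,0,0,0],[0,0,-2,0,0,0],[0,0,-2,0,0,0],[0,0,-1.5,0,0,0],[0,0,-0.5,0,0,0],[0,0,0,0,0,0],[0,0,0,0,0,0]])

```text
time_s: 6.25
tool_pos: [0.517, 0.185, 0.1016]
orientation: [3.121, 0.362, 0.002]
wrist_force: [-0.7, 0.2, -0.2]
gripper_width: 0.0
gripper_force: 0.0
```

Emit:
move_arm(moves=[[0,0,-0.2,0,0,0],[0,0,-0.2,0,0,0],[0,0,-0.2,0,0,0],[0,0,-0.2,0,0,0],[0,0,-0.2,0,0,0],[0,0,-0.1,0,0,0],[0,0,0,0,0,0],[0,0,0,0,0,0]])

```text
time_s: 7.05
tool_pos: [0.5163, 0.1855, 0.0901]
orientation: [3.121, 0.363, 0.0]
wrist_force: [-1.1, -0.2, 2.9]
gripper_width: 0.002
gripper_force: 1.4
```

Tip at 65 mm; fully down is 63 mm.

Emit:
move_arm(moves=[[0,0,-0.15,0,0,0],[0,0,-0.15,0,0,0],[0,0,-0.1,0,0,0],[0,0,0,0,0,0],[0,0,0,0,0,0]])

```text
time_s: 7.55
tool_pos: [0.5164, 0.1855, 0.0881]
orientation: [-3.12, -0.363, -0.002]
wrist_force: [-3.7, -0.5, 15.4]
gripper_width: 0.002
gripper_force: 8.1
```

The bar key is fully in (63 mm, 15 N). Now the round key.

Emit:
move_arm(moves=[[0,0,1.5,0,0,0],[0,0,1.5,0,0,0],[2.4,-1.1,0,0,0,0],[2.4,-1.1,0,0,0,0],[2.4,-1.2,0,0,0,0],[0,0,-1,0,0,0],[0,0,0,0,0,0],[0,0,0,0,0,0]])

```text
time_s: 8.35
tool_pos: [0.5864, 0.1517, 0.1048]
orientation: [-3.12, -0.364, 0.005]
wrist_force: [1.0, -0.3, -0.1]
gripper_width: 0.007
gripper_force: 0.0
```

Run:
```python
from h import *
o=observe();print(o["time_s"],o["tool_pos"],o["wrist_force"])
t=capture("top");s=capture("side")
cv2.imwrite("pics/c6.png",np.hstack([cv2.resize(i,(400,400),interpolation=cv2.INTER_CUBIC) for i in(t[225:325,185:285,::-1],s[275:405,235:365,::-1])]))
```

```text
8.35 [0.58636874 0.1516872  0.10482974] [ 1.02401389 -0.3209072  -0.06495588]
```

View pics/c6.png

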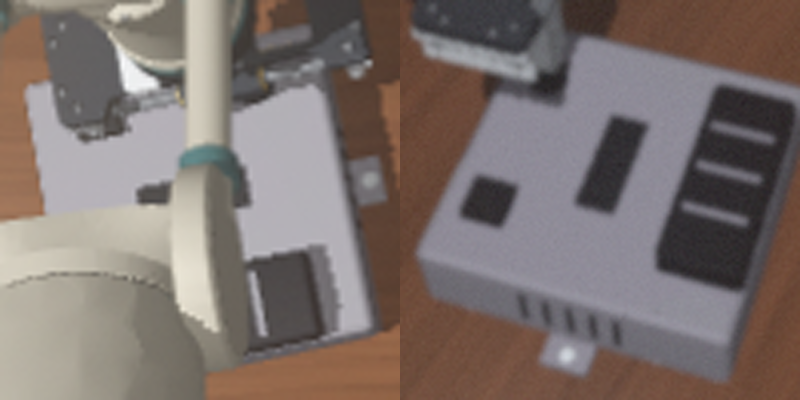

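The bar key looks sunk, and the gripper is over the round key. Press and hold.

Emit:
move_arm(moves=[[0.2,0,-0.5,0,0,0],[0,0,-0.4,0,0,0],[0,0,-0.3,0,0,0],[0,0,-0.3,0,0,0],[0,0,-0.2,0,0,0],[0,0,-0.1,0,0,0],[0,0,0,0,0,0],[0,0,0,0,0,0]])

```text
time_s: 9.25
tool_pos: [0.59, 0.1516, 0.0884]
orientation: [-3.12, -0.363, 0.0]
wrist_force: [-2.5, 0.5, 4.7]
gripper_width: 0.004
gripper_force: 2.3
```

Emit:
move_arm(moves=[[0,0,-0.1,0,0,0],[0,0,-0.1,0,0,0],[0,0,-0.1,0,0,0],[0,0,0,0,0,0],[0,0,0,0,0,0],[0,0,0,0,0,0],[0,0,0,0,0,0],[0,0,0,0,0,0]])

```text
time_s: 10.05
tool_pos: [0.59, 0.1516, 0.088]
orientation: [-3.12, -0.363, -0.002]
wrist_force: [-6.5, 0.1, 19.5]
gripper_width: 0.003
gripper_force: 9.5
```

Emit:
move_arm(moves=[[0,0,0,0,0,0],[0,0,0,0,0,0],[0,0,0,0,0,0],[0,0,0,0,0,0],[0,0,0,0,0,0],[0,0,0,0,0,0],[0,0,0,0,0,0],[0,0,0,0,0,0]])

```text
time_s: 10.85
tool_pos: [0.59, 0.1516, 0.088]
orientation: [-3.12, -0.363, -0.002]
wrist_force: [-6.6, -0.1, 19.2]
gripper_width: 0.009
gripper_force: 9.5
```

Emit:
move_arm(moves=[[0,0,0,0,0,0],[0,0,0,0,0,0],[0,0,0,0,0,0],[0,0,0,0,0,0],[0,0,0,0,0,0],[0,0,0,0,0,0]])

```text
time_s: 11.45
tool_pos: [0.59, 0.1517, 0.088]
orientation: [-3.12, -0.363, -0.002]
wrist_force: [-6.3, -0.3, 19.0]
gripper_width: 0.002
gripper_force: 9.5
```

Held at the stop for about 1.9 s. Now lift straight up and clear.

Emit:
move_arm(moves=[[0,0,1.5,0,0,0],[0,0,3,0,0,0],[0,0,3,0,0,0],[-3,0,3,0,0,0],[-3,-3,2,0,0,0],[-3,-3,0,0,0,0],[0,0,0,0,0,0],[0,0,0,0,0,0]])

```text
time_s: 12.25
tool_pos: [0.5005, 0.091, 0.2101]
orientation: [3.121, 0.361, 0.003]
wrist_force: [0.6, -0.1, -1.0]
gripper_width: 0.004
gripper_force: 0.0
```

Run:
```python
from h import *
o=observe();print(o["time_s"],o["tool_pos"],o["wrist_force"])
s=capture("side");w=capture("wrist")
cv2.imwrite("pics/c7.png",np.hstack([cv2.resize(s[180:420,220:460],(400,400),interpolation=cv2.INTER_CUBIC),cv2.resize(w[:300,150:450],(400,400))])[:,:,::-1])
```

```text
12.25 [0.50045804 0.09096435 0.21011707] [ 0.64323909 -0.14167706 -0.96893016]
```

View pics/c7.png

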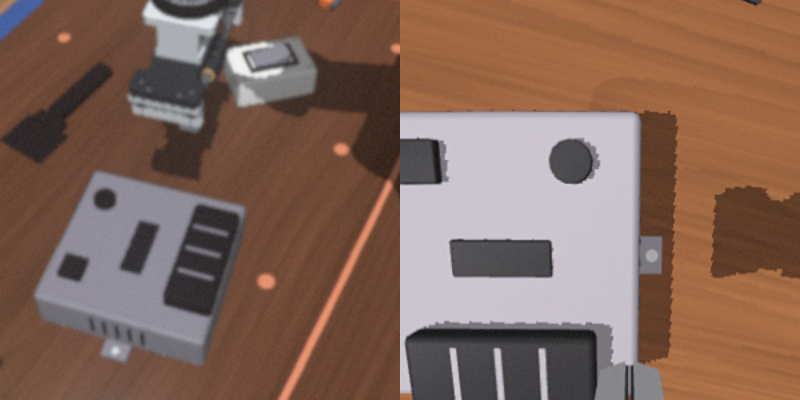

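The bar key is sunk (almost no shadow), the round key is up again with its shadow, and the arm is clear.

```bash
python3 -c "
from bench import *
print(sign_off())"
```

```text
the job is handed in; nothing more can be done
None
```

The job is handed in: the rocker was pushed fully down, the bar key pressed and left in, and the round key held down for about 1.9 s and released, in that order, finishing at 12.3 s with the arm clear; the hand-in gave no verdict.

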